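# Isolate and bleed one torch line on a crowded valve manifold

### The arm

A 6-joint arm with a two-finger parallel gripper is mounted at the origin on a cart in front of the work surface, level with it; the furniture and walls round the work are solid. World frame = base frame: x ahead of the robot, y to its left, z up, the work surface at z = 0. Lengths are in mm, angles in rad, forces in N, time in s.
With the tool pointing down it reaches from about 275 to 825 mm from the base axis. Payload 4.9 kg.
Tool frame: the origin (TCP) lies at the very end of the fingers, on their centre line; the grasp point (between the pads) lies 19 mm behind it; z points along the fingers, y is the direction in which the jaws open and shut (so a half turn about z gives the same grasp; the last joint's range is limited). The gripper opens to 85 mm and grips with 20 to 120 N. Pads are 22 mm wide; open, the fingers measure 114 mm over their backs; the gripper's body (76 mm by 85 mm) begins 54 mm behind the grasp point. The pads swing forward as they close: fully open they stand 13 mm farther back than shut.
Start: joints at [-1.422, 0.326, -0.193, 1.052, 0, 1.437], TCP at [153.487, -528.167, 231.281] pointing down, gripper open.
Joint ranges: [-2.65, 2.65], [-0.97, 1.79], [-1.3, 1.35], [-1.93, 2.1], [-1.47, 1.37], [-3.14, 3.14]. Speed limits (rad/s): [2.57, 2.57, 3.14, 3.14, 3.14, 3.14].

### API

Orientations are given as [roll, pitch, yaw] about the fixed x, y, z axes, in that order (R = Rz(yaw) Ry(pitch) Rx(roll)).
In Python, from bench import bot, solve_ik, imaging gives the robot as it stands. Calls block until the motion is done:
- bot.move_ptp(position, orientation): joint-space move of the TCP to a pose.
- bot.movel(position, rot=None, max_speed=150, threshold=None): straight line of the TCP; rot=None keeps the orientation; max_speed is the mean speed in mm/s. With threshold (N) it stops when the force on the tool has changed by that much, and returns True; else False.
- bot.move_j(angles): joint-space move.
- bot.grip(opening, effort=None): opening from 0.0 (shut) to 1.0 (fully open); effort is the grip in N (None keeps the last); returns when the fingers have stopped.
- bot.dwell(seconds).
- solve_ik(position, orientation): joint angles nearest the present ones, or None.
- bot.get_state(): the state.
- imaging.capture(name): name is "side" or "top"; returns the picture (384x512x3 uint8, blue, green, red); there is no depth.
- imaging.camera_model(name): a dict with "K" (3x3 intrinsics, pixels), "k1" (the pictures are not rectified: a ray, as slopes to the right and down, at radius r is drawn at 1 + k1 r^2 times it, then the intrinsics apply), "position" and "rotation" of the camera in the world. Camera axes: x right, y up, looking along -z (the intrinsics and any distortion apply to the point x, -y, -z); pixel columns grow to the right and rows downward; lengths in mm; the calibration is good to about 2 mm. A picture is of the moment at which its call begins. camera_model takes no time and is no camera call.
A pose or a line that the arm cannot do raises bot.IKError and nothing moves.
- bot.sign_off(): hands the job in, once; it reports no verdict.
The state is a dict: "t": time; "qpos": joint angles; "joint_velocities": joint speeds; "effort": joint torques, N m; "tcp_pos": TCP position; "orientation": TCP orientation; "contact_force": force on the tool from outside, world axes, zero at the start; "wrist_torque": the same for the moment, N m; "opening": opening from 0.0 (shut) to 1.0 (fully open).
Only numpy, scipy, OpenCV 4.12 (cv2) and the standard library are available. Lean on these libraries where they do the work, as an engineer would, in place of code of your own. Each camera call takes 0.05 s, during which the arm holds its last target.

### The job

On the bench manifold the valve with the bar handle has been left open (the other three, with round knobs, are shut). Turn the bar handle clockwise (seen from above) until you feel it meet its seat, nip it up about ten to fifteen degrees further so that the crush washer bites, but do not crush it by twenty degrees or more; then, with the valve shut, press the steel vent plunger fully down with gentle force, hold it for a second and let it come up again. Do not touch the other three valves, and leave the things lying beside the manifold where they are.

Things in the scene. Friction and masses are not known exactly. Their poses are not given: they have to be found in the camera images.
- manifold: Valve manifold fixed to the worktop: dark steel plate 84x320x8 mm with an aluminium rail 32x296 mm along its y axis, rail top 34 mm above the worktop. Origin under its centre, on the worktop; the outlet stubs point to -x. Five stations on the rail, 52 mm apart along y (the third at its centre), carry the four valves and the vent in any order.
- valve_main: The valve left open: brass body 24x24x16 mm. Origin under its middle, on top of the rail, on the handle's axis (z); outlet stub along -x, ending 40 mm from the axis. The handle turns against 0.04 N m and meets its seat after 23 to 72 degrees clockwise; where cannot be seen. Beyond the seat it yields only to 0.4 N m, steadily, to a dead stop 46 degrees further.
- main_grip (a point): Centre of the open valve's black bar handle, on the turning axis, 47 mm above the top of the rail. Upright blade 38 mm long (this point's x axis), 10 mm thick (y), 28 mm tall: 14 mm below this point to 14 mm above; under it a round skirt 24 mm across. The blade may point any way, on its seat too.
- handle_end (a point): Middle of one end face of that bar handle, 19 mm from the turning axis, at the height of the handle's centre.
- collar_pip (a point): Point on the rim of the open valve's brass hexagon collar, 14 mm from the turning axis, 20 mm above the top of the rail, over the outlet stub at the start. The collar stays still until the handle meets its seat, then turns along with it, degree for degree, and stays where it was left, even if the handle is turned back: 15 degrees move this point 3.7 mm.
- valve_p: A neighbouring valve, already shut, with a round ribbed black knob 28 mm across. Origin under the middle of its brass body, on top of the rail; knob from 28 to 60 mm above the origin. Must not be touched.
- valve_q: A neighbouring valve, already shut, with a round ribbed black knob 28 mm across. Origin under the middle of its brass body, on top of the rail; knob from 28 to 60 mm above the origin. Must not be touched.
- valve_r: A neighbouring valve, already shut, with a round ribbed black knob 28 mm across. Origin under the middle of its brass body, on top of the rail; knob from 28 to 60 mm above the origin. Must not be touched.
- vent_top (a point): Centre of the top of the vent plunger: a steel mushroom head 22 mm across, its top 56 mm above the top of the rail (90 mm above the worktop) when up. It is pressed straight down.
- vent (a joint): Travel of the vent plunger in m: 0 is up, 0.006 fully down. The spring pushes with 2 N at the start of the travel and 6 N at its end, where it meets a hard stop; it comes up by itself. More than 25 N damages it.
- ring_clamp_1: Turned wooden ring clamp lying on its side, 114 mm long, 25 mm across. Bystander beside the manifold, to be left where it lies.
- borax_1: White round tablet, 43 mm across, 15 mm high. Bystander beside the manifold, to be left where it lies.
- scriber_1: Thin steel scriber, 103 mm long, 7 mm thick. Bystander beside the manifold, to be left where it lies.

How it is judged (in metres and radians):
On the way, in this order (a step that is already met when the one before it is completed fails the run):
1. the open valve is turned shut on to its seat and nipped up (collar turned on by at least 6 degrees) (distance of collar_pip from where it was at the start of the episode above 0.0014 m and distance of handle_end from where it was at the start of the episode above 0.008 m), for 0.2 s.
2. the vent plunger is held fully down (at least 5 mm) for half a second (value of joint vent above 0.005 m), for 0.5 s.
At the end, for the whole second after the job is handed in: Collar of the open valve turned on by 6 to 21 degrees (pip moved 1.4 to 5.1 mm), its handle left shut (end at least 8 mm from where it was at the start), the vent plunger up again (under 1 mm down); other valves untouched, loose things moved under 10 mm (all of step 1 and distance of collar_pip from where it was at the start of the episode below 0.0051 m and value of joint vent below 0.001 m).
It fails at once if the crush washer is overtightened (collar turned by more than 21 degrees) (distance of collar_pip from where it was at the start of the episode above 0.0051 m).
It fails at once if a neighbouring valve is touched (more than 0.5 N) (contact force between anything else and valve_p above 0.5 N or contact force between anything else and valve_q above 0.5 N or contact force between anything else and valve_r above 0.5 N).
It fails at once if the vent plunger is pushed with more than 25 N (contact force between anything else and vent above 25 N).
It fails at once if a thing beside the manifold is moved by more than 10 mm (distance of any of ring_clamp_1, borax_1, scriber_1 from where it was at the start of the episode above 0.01 m).
It also fails if it takes over 64 s, if anything falls off the work surface, if the arm or the gripper's body presses on something with over 40 N, if the wrist force passes 120 N, or if a joint passes its speed limit or range.

## Working session

There is one attempt and no reset: what is moved stays moved. The work goes in short steps, each a Python script; the robot and the scene stay as the last script left them, time stands still between calls to the robot, and variables do not carry over. Pictures are saved under pics/ and viewed, and the job is handed in when it is done.

```bash
mkdir -p pics; ls; python3 - <<'E'
from bench import bot, imaging
import cv2
for n in ("side","top"):
    im=imaging.capture(n); cv2.imwrite(f"pics/{n}0.png",im)
    m=imaging.camera_model(n); print(n,m)
print(bot.get_state())
E
```

```text
pics
side {'K': array([[348.88533462,   0.        , 257.35056695],
       [  0.        , 348.88533462, 188.73300558],
       [  0.        ,   0.        ,   1.        ]]), 'k1': -0.11014697914977288, 'position': array([218.8146995 , 577.15289771, 606.32324263]), 'rotation': array([ 9.17826660e-01, -1.20403284e-03, -2.59875309e+00])}
top {'K': array([[477.10593891,   0.        , 260.70600798],
       [  0.        , 477.10593891, 197.27621711],
       [  0.        ,   0.        ,   1.        ]]), 'k1': -0.029664028146124188, 'position': array([433.9345677 ,  20.1823128 , 904.70987262]), 'rotation': array([ 0.1505709 , -0.01657032, -1.59391517])}
{'t': 0.1, 'qpos': array([-1.42221047e+00,  3.26882473e-01, -1.93505661e-01,  1.05198914e+00,
        8.08762089e-06,  1.43660263e+00]), 'joint_velocities': array([-0.00079649, -0.00162549,  0.00163874,  0.00169992,  0.00022827,
       -0.00123241]), 'effort': array([ 2.11524770e-03, -4.44241369e+01,  2.63037014e+01,  7.84382515e-03,
        7.13096014e-06, -9.13484797e-06]), 'tcp_pos': array([ 153.40192304, -527.62324013,  230.56494579]), 'orientation': array([-3.14002700e+00, -2.19532088e-04,  2.82779370e-01]), 'contact_force': array([ 0.22610878, -0.40380128,  0.41049546]), 'wrist_torque': array([ 0.00787904,  0.01351606, -0.04858337]), 'opening': 0.999830949530897}
```

View pics/side0.png

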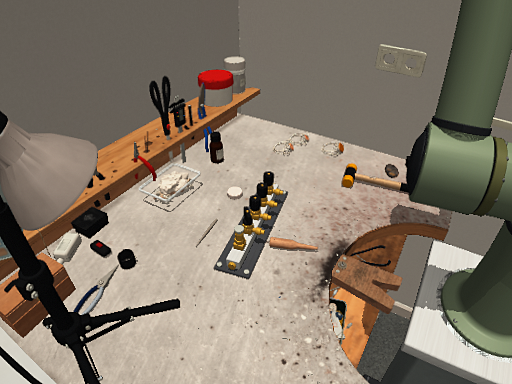

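View pics/top0.png

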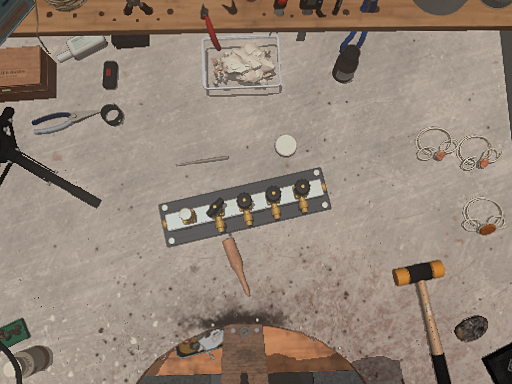

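```bash
cat > h.py <<'E'
import numpy as np, cv2
from scipy.spatial.transform import Rotation as Rn
from bench import bot, solve_ik, imaging
def cam(n):
    m=imaging.camera_model(n); return m['K'],m['k1'],np.array(m['position']),Rn.from_euler('xyz',m['rotation']).as_matrix()
def dist(k1): return np.array([k1,0,0,0,0])
def ray(n,uv):
    K,k1,p,R=cam(n)
    u=cv2.undistortPoints(np.array([[uv]],float),K,dist(k1))[0,0]
    return p,R@np.array([u[0],-u[1],-1])
def at_z(n,uv,z):
    p,d=ray(n,uv); return p+d*(z-p[2])/d[2]
def proj(n,X):
    K,k1,p,R=cam(n); c=(np.atleast_2d(X)-p)@R; c=c*[1,-1,-1]
    return cv2.projectPoints(c,np.zeros(3),np.zeros(3),K,dist(k1))[0][:,0]
def crop(n,box,s,name):
    im=imaging.capture(n); x,y,w,h=box
    cv2.imwrite(name,cv2.resize(im[y:y+h,x:x+w],None,fx=s,fy=s,interpolation=cv2.INTER_CUBIC))
E
python3 - <<'E'
from h import *
crop("top",(155,160,180,90),4.4,"pics/t1.png")
crop("side",(205,165,90,115),5,"pics/s1.png")
E
```

```text
(no output)
```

View pics/t1.png

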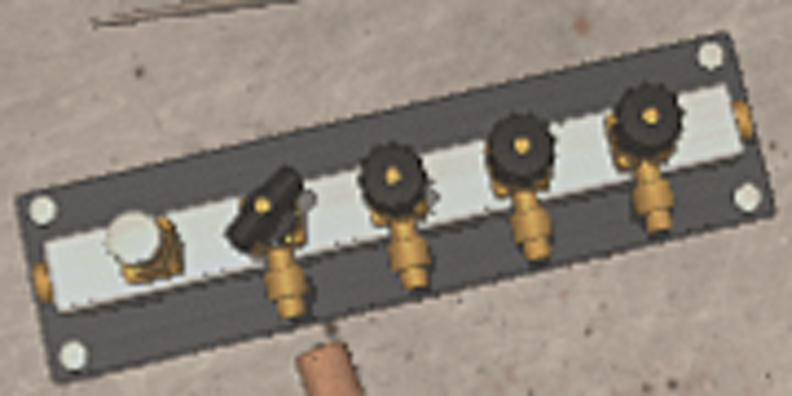

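View pics/s1.png

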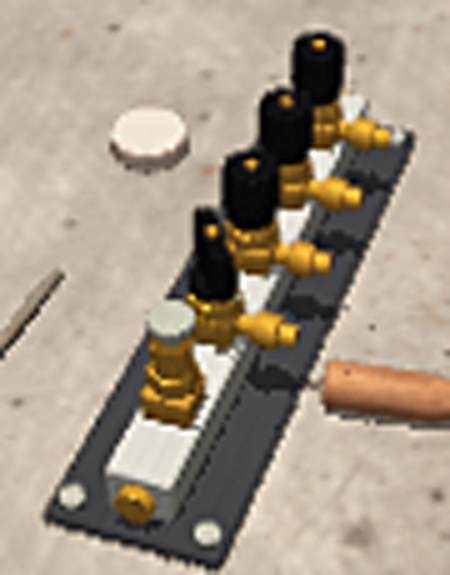

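```bash
python3 - <<'E'
from h import *
c=lambda u,v:(155+(u+.5)/4.4-.5,160+(v+.5)/4.4-.5)
s=lambda u,v:(205+(u+.5)/5-.5,165+(v+.5)/5-.5)
P=[at_z("top",c(*q),8) for q in [(18,198),(728,32),(775,215),(55,382)]]
ctr=np.mean(P,0); print("plate",ctr, [np.linalg.norm(P[i]-P[(i+1)%4]) for i in range(4)])
d=(P[0]+P[3]-P[1]-P[2])[:2]; d/=np.linalg.norm(d); print("yaxis",d, np.degrees(np.arctan2(-d[0],d[1])))
for i,k in enumerate([2,1,0,-1,-2]): print(k,ctr[:2]+d*52*k)
for q,z in [((133,238),90),((262,205),95),((391,176),95),((521,146),95),((651,116),95)]:
    print("top",at_z("top",c(*q),z))
for q,z in [((170,320),90),((212,231),95),((252,159),95),((286,101),95),((319,44),95)]:
    print("side",at_z("side",s(*q),z))
a=at_z("top",c(290,172),95);b=at_z("top",c(235,243),94);print(a,b,np.linalg.norm(a-b),np.degrees(np.arctan2(*(a-b)[[1,0]])))
E
```

```text
plate [552.91938267  32.71852458   8.        ] [np.float64(316.14454539378994), np.float64(82.82409537792316), np.float64(316.3793125245918), np.float64(80.87911887404465)]
yaxis [-0.20848557  0.97802544] 12.033617642747835
2 [531.23688319 134.43317061]
1 [542.07813293  83.57584759]
0 [552.91938267  32.71852458]
-1 [563.7606324  -18.13879843]
-2 [574.60188214 -68.99612145]
top [531.40214331 134.60047108  90.        ]
top [542.66202119  83.85675593  95.        ]
top [553.01327271  33.55821744  95.        ]
top [563.81352    -17.43640336  95.        ]
top [574.68739841 -68.77545914  95.        ]
side [529.07804406 138.7067044   90.        ]
side [541.51951432  85.72208518  95.        ]
side [553.03393994  32.64308067  95.        ]
side [562.47412396 -14.76561733  95.        ]
side [572.7844694  -65.53260102  95.        ]
[555.40072153  72.85163792  95.        ] [528.14514431  94.52677408  94.        ] 34.83788192121274 -38.49365337037184
```

```bash
python3 - <<'E'
from h import *
crop("top",(200,185,45,40),16,"pics/t2.png")
crop("side",(230,195,45,50),12,"pics/s2.png")
E
```

```text
(no output)
```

View pics/t2.png

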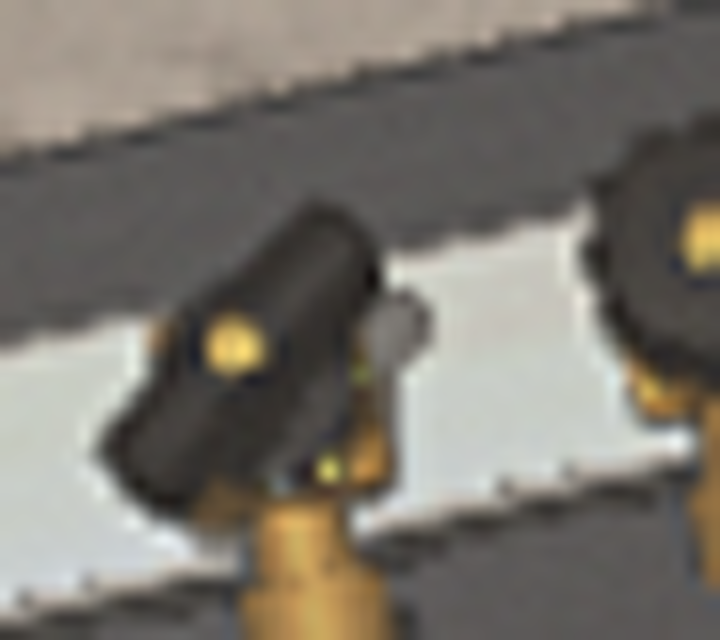

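View pics/s2.png

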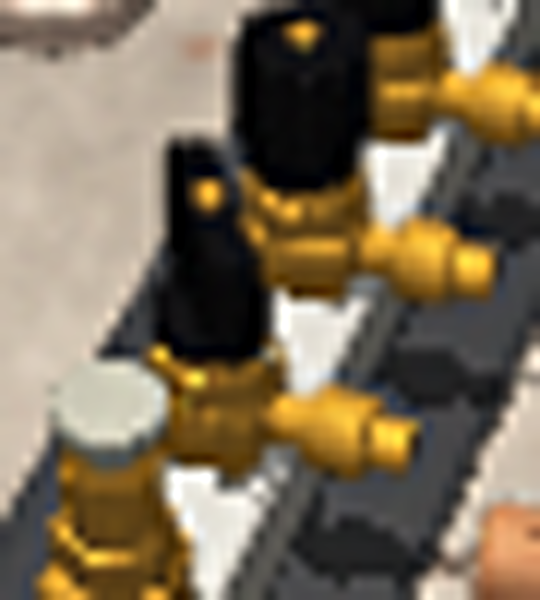

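```bash
python3 - <<'E'
from h import *
A=(542.3,84)
for y0 in (-39,141):
  for dy in (0,-45,-95):
    print(y0,dy,solve_ik([*A,70],[np.pi,0,np.radians(y0+dy)]))
for y in (-78,12,102): print("vent",solve_ik([531.3,135,90],[np.pi,0,np.radians(y)]))
t=bot.get_state()['t']
bot.grip(0.3,60)
bot.move_ptp([*A,180],[np.pi,0,np.radians(-39)])
s=bot.get_state();print(s['t']-t,s['tcp_pos'],s['orientation'],s['qpos'],s['opening'],s['contact_force'],s['wrist_torque'])
crop("top",(155,120,190,140),4,"pics/t3.png")
crop("side",(205,105,110,135),4.4,"pics/s3.png")
E
```

```text
-39 0 [ 0.01915035  0.48468114 -0.4070898   0.67902538  0.         -2.4417639 ]
-39 -45 [ 0.01915035  0.48468114 -0.4070898   0.67902538  0.         -1.65636574]
-39 -95 [ 0.01915035  0.48468114 -0.4070898   0.67902538  0.         -0.78370111]
141 0 [ 0.01915035  0.48468114 -0.4070898   0.67902538  0.          0.69982875]
141 -45 [ 0.01915035  0.48468114 -0.4070898   0.67902538  0.          1.48522692]
141 -95 [ 0.01915035  0.48468114 -0.4070898   0.67902538  0.          2.35789154]
vent [ 0.11415947  0.45817982 -0.38905184  0.72356467  0.         -1.66607637]
vent [ 0.11415947  0.45817982 -0.38905184  0.72356467  0.          3.04631261]
vent [ 0.11415947  0.45817982 -0.38905184  0.72356467  0.          1.47551628]
3.8333000000000004 [542.40915665  83.62195571 180.03554054] [-3.14158765e+00 -1.21308003e-04 -6.81412683e-01] [ 1.84930340e-02  3.63398146e-01 -2.76048509e-01  9.31253662e-01
 -7.43153720e-05 -2.44168694e+00] 0.30146886387357275 [-0.7645333   0.63785306  0.18093147] [-0.00935463 -0.02931608  0.05753168]
```

View pics/s3.png

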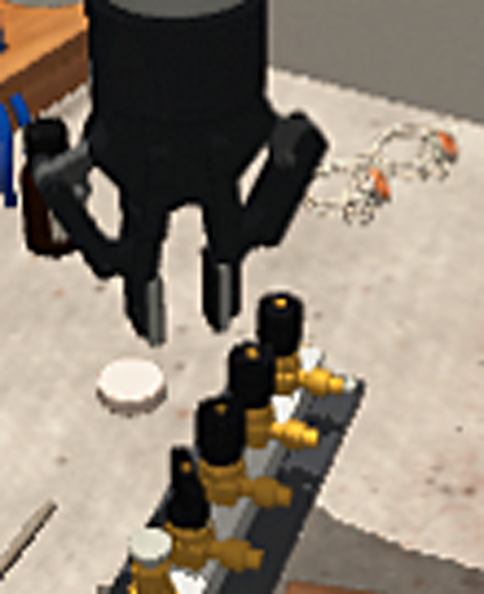

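View pics/t3.png

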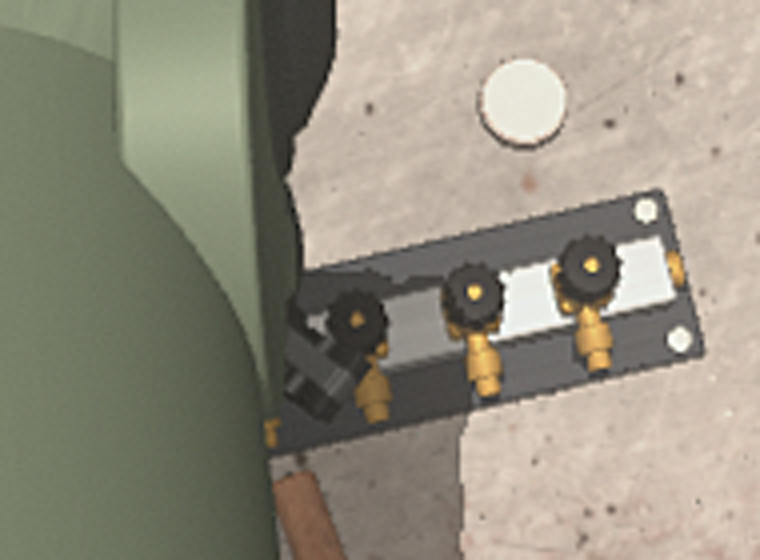

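```bash
python3 - <<'E'
from h import *
A=(542.3,84)
t=bot.get_state()['t']
print(bot.movel([*A,110],max_speed=120))
print(bot.movel([*A,72],max_speed=60,threshold=5))
s=bot.get_state();print(s['t']-t,s['tcp_pos'],s['contact_force'],s['wrist_torque'])
crop("side",(205,145,90,115),5,"pics/s4.png")
bot.grip(0.0,20)
s=bot.get_state();print(s['t']-t,s['tcp_pos'],s['orientation'],s['contact_force'],s['wrist_torque'],s['opening'])
crop("side",(205,145,90,115),5,"pics/s5.png")
E
```

```text
False
False
1.5167000000000002 [542.45332254  84.00766372  72.0215945 ] [-0.05676376  0.25065303 -0.68923137] [-0.00324239 -0.00368408  0.02516133]
1.8417000000000003 [542.63836775  83.69628594  72.46209759] [-3.14156663e+00 -1.03172816e-03 -6.80936915e-01] [-0.67753902 -1.40781873  2.55252471] [-0.28908164  0.06419706 -0.01795043] 0.11246842626674079
```

View pics/s4.png

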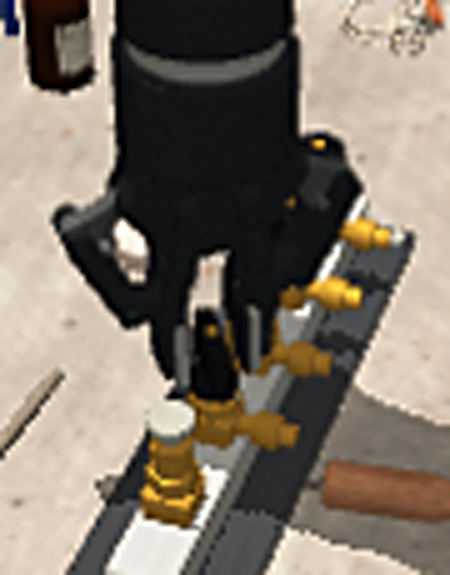

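View pics/s5.png

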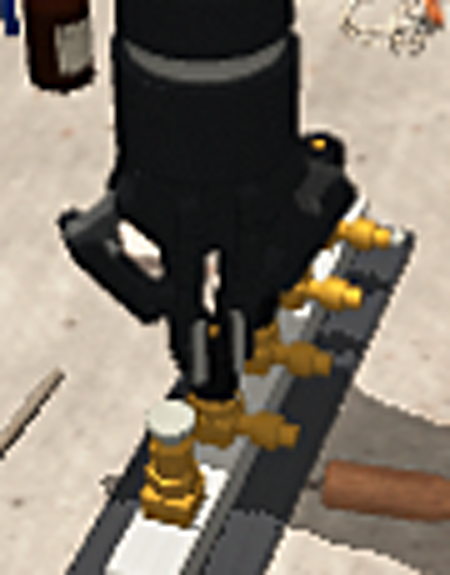

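```bash
python3 - <<'E'
from h import *
A=np.array([542.4,83.9,72.3])
bot.grip(0.0,60)
s=bot.get_state(); t0=s['t'];print(s['contact_force'],s['wrist_torque'],s['opening'])
yaw=-39.0
while yaw>-39-75:
    yaw-=3
    bot.movel(A,rot=[np.pi,0,np.radians(yaw)],max_speed=150)
    s=bot.get_state()
    print(round(s['t'],2),yaw,np.round(np.degrees(s['orientation'][2]),2),np.round(s['contact_force'],1),np.round(s['wrist_torque'],3),np.round(s['effort'][5],3))
    if abs(s['wrist_torque'][2])>0.25: break
E
```

```text
[-1.11708436 -1.81673537  5.48390469] [-0.38087075  0.21595445 -0.081376  ] 0.09998158976412129
6.59 -42.0 -41.94 [-0.2 -2.   4.3] [-0.465  0.121  0.009] 0.015
6.84 -45.0 -44.89 [ 0.1 -2.9  5.9] [-0.559  0.204 -0.061] 0.001
7.09 -48.0 -47.89 [-1.1 -2.7  5.5] [-0.52   0.195 -0.044] -0.006
7.34 -51.0 -50.89 [-1.2 -3.   5.8] [-0.603  0.202 -0.   ] -0.006
7.59 -54.0 -53.89 [-0.3 -2.6  6.2] [-0.69   0.256 -0.095] -0.006
7.84 -57.0 -56.9 [-1.2 -3.   5.9] [-0.633  0.274 -0.035] -0.006
8.09 -60.0 -59.9 [-1.  -2.4  6. ] [-0.674  0.265 -0.088] -0.006
8.34 -63.0 -62.9 [-1.4 -2.9  6.5] [-0.6    0.305 -0.098] -0.006
8.59 -66.0 -65.9 [-1.9 -2.4  5.3] [-0.636  0.32  -0.042] -0.006
8.84 -69.0 -68.9 [-1.4 -3.5  5.8] [-0.671  0.337 -0.054] -0.006
9.09 -72.0 -71.9 [-1.4 -2.1  6.8] [-0.658  0.354 -0.035] -0.006
9.34 -75.0 -74.9 [-2.2 -3.3  5.8] [-0.66   0.409 -0.04 ] -0.006
9.59 -78.0 -77.9 [-1.6 -3.7  6.3] [-0.687  0.428 -0.   ] -0.006
9.84 -81.0 -80.9 [-2.  -3.5  6.3] [-0.739  0.384 -0.052] -0.006
10.09 -84.0 -83.9 [-1.8 -3.3  6.3] [-0.686  0.402 -0.061] -0.006
10.34 -87.0 -86.9 [-2.5 -3.2  6.1] [-0.731  0.477 -0.038] -0.006
10.59 -90.0 -89.9 [-1.4 -3.8  6.6] [-0.699  0.495  0.001] -0.006
10.84 -93.0 -92.9 [-1.7 -2.4  5.8] [-0.622  0.515 -0.02 ] -0.006
11.09 -96.0 -95.87 [-2.7 -3.6  6.8] [-0.722  0.481  0.136] 0.143
11.34 -99.0 -98.86 [-3.  -3.6  7.8] [-0.691  0.537  0.111] 0.206
11.59 -102.0 -101.86 [-2.5 -3.5  7.4] [-0.721  0.538  0.207] 0.211
11.84 -105.0 -104.86 [-2.5 -3.1  6.2] [-0.705  0.607  0.165] 0.211
12.09 -108.0 -107.86 [-2.2 -2.8  8.6] [-0.799  0.604  0.15 ] 0.211
12.34 -111.0 -110.86 [-3.5 -1.7  7. ] [-0.75   0.634  0.22 ] 0.211
12.59 -114.0 -113.86 [-4.3 -4.   7.7] [-0.674  0.662  0.208] 0.211
```

```bash
python3 - <<'E'
from h import *
crop("side",(205,145,90,115),5,"pics/s6.png")
crop("side",(235,195,40,45),13,"pics/s7.png")
E
```

```text
(no output)
```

View pics/s6.png

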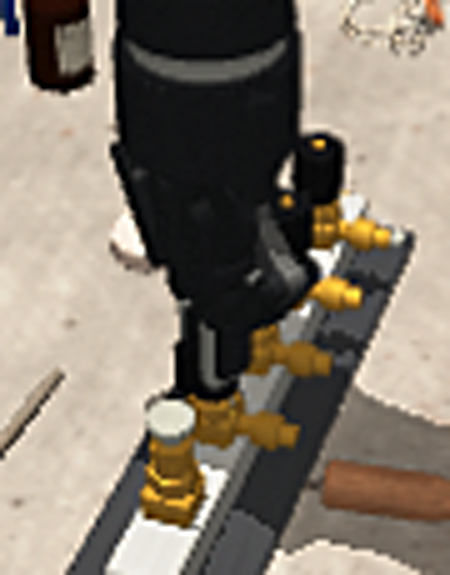

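View pics/s7.png

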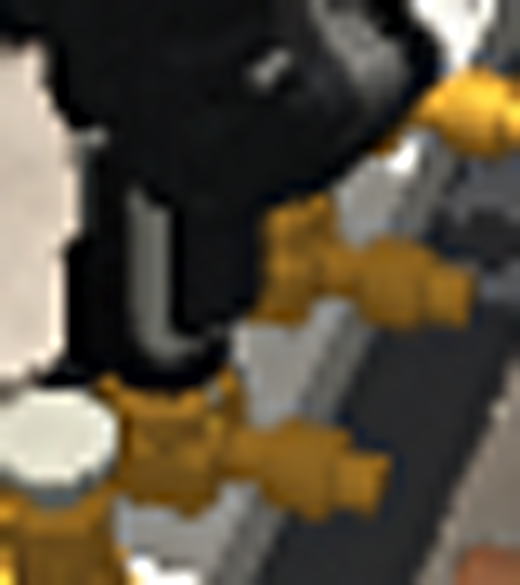

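```bash
python3 - <<'E'
from h import *
bot.grip(0.3,60)
s=bot.get_state();print(np.degrees(s['orientation'][2]),s['contact_force'],s['wrist_torque'],s['effort'][5])
bot.movel([542.4,83.9,130],max_speed=120)
bot.movel([542.4,83.9,180],max_speed=150)
q=bot.get_state()['qpos'].copy(); q[0]-=0.55; bot.move_j(q)
print(bot.get_state()['t'])
crop("top",(200,185,45,40),16,"pics/t8.png")
crop("side",(230,195,45,50),12,"pics/s8.png")
E
```

```text
-113.94442107563742 [-0.33401931  0.12230267 -0.33132036] [-0.01507524  0.00685841  0.02939128] -0.005871526227565482
15.2583
```

View pics/t8.png

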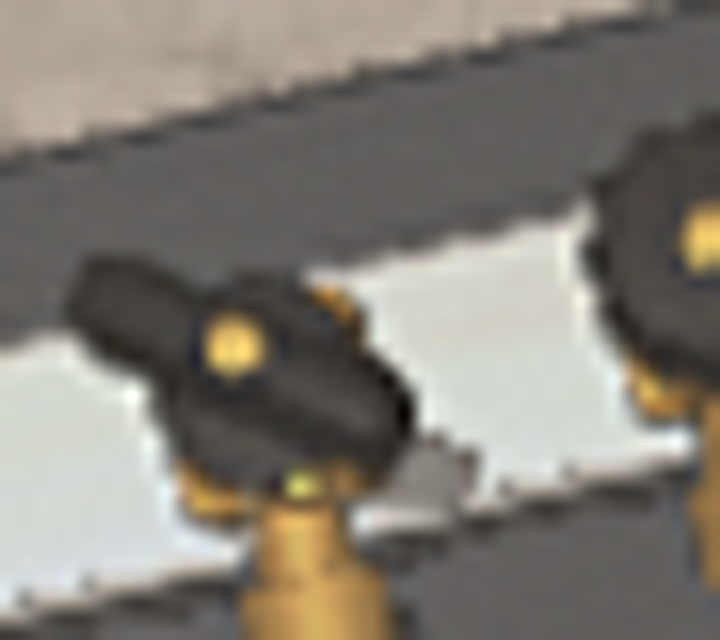

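View pics/s8.png

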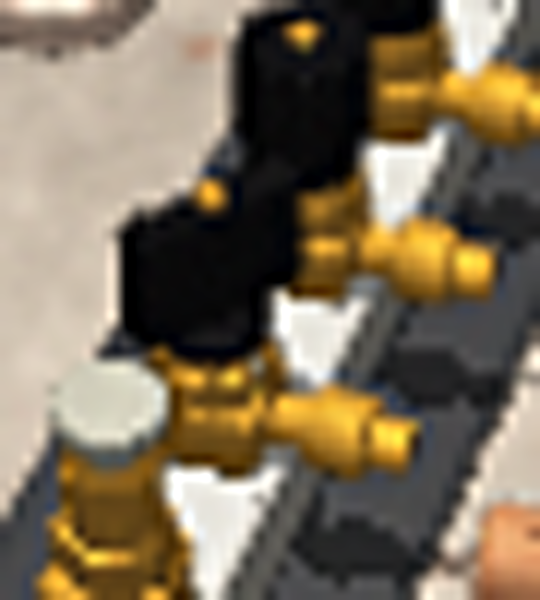

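```bash
python3 - <<'E'
from h import *
c=lambda u,v:(200+(u+.5)/16-.5,185+(v+.5)/16-.5)
def bl(im):
    pass
a=at_z("top",c(330,468),54);b=at_z("top",c(302,484),54)
print(a,b,np.linalg.norm(a-b))
ax=np.array([542.3,83.8])
for p in(a,b): d=p[:2]-ax; print(np.linalg.norm(d),np.degrees(np.arctan2(d[1],d[0])))
# expected pip px vs collar turn
for ang in (0,6,10,15,18,21):
    w=np.radians(192.0-ang); X=[*(ax+14*np.array([np.cos(w),np.sin(w)])),54]
    p=proj("top",X)[0]; print(ang,(p-[200,185]+.5)*16-.5)
for y in (-96,-105,-114):
    r=np.radians(y);e=np.array([np.cos(r),np.sin(r)])*19
    print(y,[(proj("top",[*(ax+k*e),95])[0]-[200,185]+.5)*16-.5 for k in(1,-1)])
E
```

```text
[534.24755909  76.46402474  54.        ] [532.51062766  79.61498646  54.        ] 3.5979842360816052
10.893040787857428 -137.66569568898484
10.646414850142802 -156.85301078293125
0 [290.95271593 518.92063536]
6 [278.02552906 521.22950046]
10 [269.31089403 522.01811104]
15 [258.38413542 522.15219568]
18 [251.84240698 521.77786243]
21 [245.33350781 521.06350844]
-96 [array([411.80579317, 364.89500325]), array([ 57.44397147, 335.34220761])]
-105 [array([407.04611489, 392.22240692]), array([ 62.39041131, 308.06254942])]
-114 [array([398.03086563, 418.54124983]), array([ 71.56767524, 281.84650421])]
```

The blade sits at −114° without having slipped, and both the torque record and the collar mark put the collar about 18–19° past the seat. That is further than I wanted but inside the limit, so I leave it alone and go on to the vent.

```bash
python3 - <<'E'
from h import *
V=np.array([531.5,134.8]); yaw=np.radians(-78)
bot.grip(0.0,20)
bot.move_ptp([*V,150],[np.pi,0,yaw])
bot.movel([*V,100],max_speed=80)
bot.dwell(0.3)
s=bot.get_state();f0=s['contact_force'][2];print(s['t'],s['tcp_pos'],s['contact_force'],s['opening'])
crop("side",(205,145,90,115),5,"pics/s9.png")
E
```

```text
18.1167 [531.80677268 134.90650789 100.43406792] [ 1.2960524  -0.06314177  0.06585288] 0.0005186004632212103
```

View pics/s9.png

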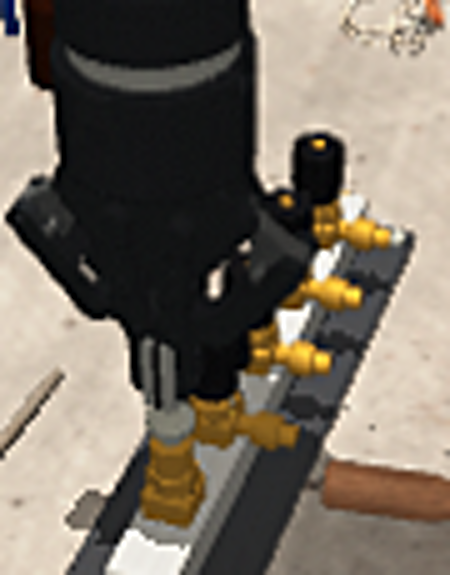

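The shut fingers stand above the plunger head, seen at about (170,415) in the crop, and clear of the bar handle. I'll press in small steps.

```bash
python3 - <<'E'
from h import *
V=np.array([531.5,134.8]); z=92.0
f0=0
bot.movel([*V,z],max_speed=40,threshold=6)
while z>80:
    z-=1 if z>86 else 0.5
    bot.movel([*V,z],max_speed=15)
    bot.dwell(0.1)
    s=bot.get_state();F=s['contact_force'];print(round(s['t'],2),z,np.round(s['tcp_pos'],2),np.round(F,1))
    if F[2]>9.5: break
bot.dwell(1.2)
s=bot.get_state();print(round(s['t'],2),s['tcp_pos'],s['contact_force'])
crop("side",(205,145,90,115),5,"pics/s10.png")
E
```

```text
18.87 91.0 [531.58 134.8   91.08] [ 0.6 -0.6 -0.4]
19.22 90.0 [531.7  134.82  90.11] [0.6 0.4 0.2]
19.57 89.0 [531.67 134.8   89.15] [-0.2  0.4  2.5]
19.92 88.0 [531.67 134.82  88.11] [0.8 0.3 3. ]
20.27 87.0 [531.69 134.82  87.11] [ 0.1 -0.5  2.9]
20.62 86.0 [531.68 134.81  86.12] [ 0.6 -0.5  5.2]
20.97 85.5 [531.63 134.82  85.58] [0.8 0.1 4.3]
21.32 85.0 [531.67 134.83  85.11] [1.1 0.  5. ]
21.67 84.5 [531.65 134.82  84.65] [-0.7 -0.1  5.2]
22.02 84.0 [531.66 134.81  84.16] [1.2 0.  5.9]
22.37 83.5 [531.7  134.83  84.04] [-0.2 -0.8  8.5]
22.72 83.0 [531.7  134.81  83.95] [-1.2 -0.7 11.2]
23.92 [531.70138031 134.84225789  83.94921097] [-0.98406038 -1.09269927 12.3383469 ]
```

View pics/s10.png

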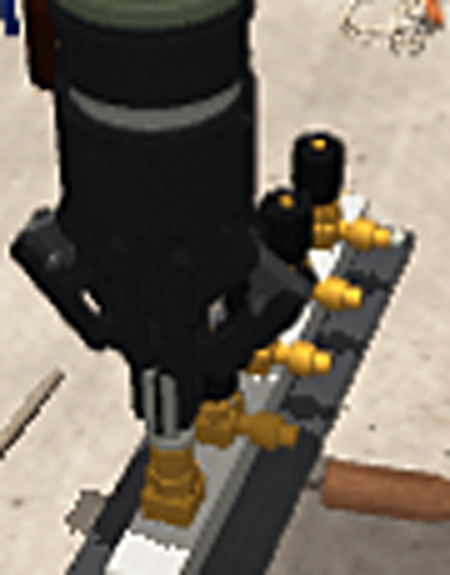

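The plunger stopped against its hard stop at z = 84 (6 mm of travel) under about 12 N, and was held there for over 1 s. Next I lift off and check.

```bash
python3 - <<'E'
from h import *
V=np.array([531.5,134.8])
bot.movel([*V,95],max_speed=30)
bot.movel([*V,180],max_speed=120)
q=bot.get_state()['qpos'].copy(); q[0]-=0.65; bot.move_j(q)
print(bot.get_state()['t'])
crop("top",(155,120,190,140),4,"pics/t11.png")
crop("top",(200,185,45,40),16,"pics/t12.png")
crop("side",(205,165,90,115),5,"pics/s11.png")
E
```

```text
26.6917
```

View pics/t11.png

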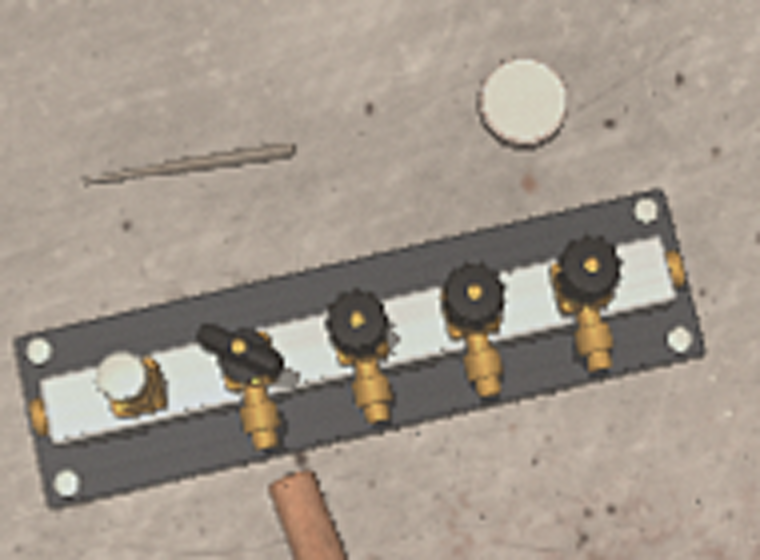

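View pics/s11.png

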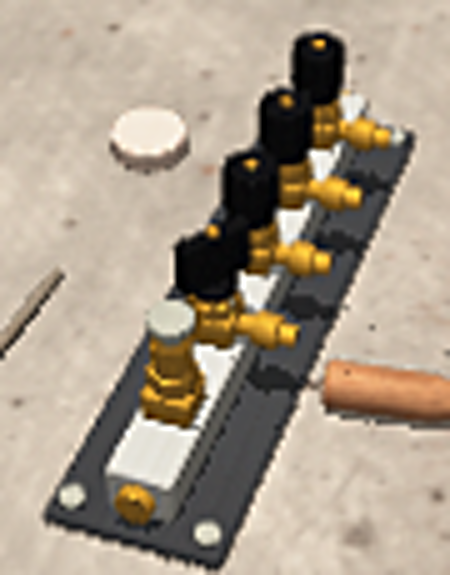

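View pics/t12.png

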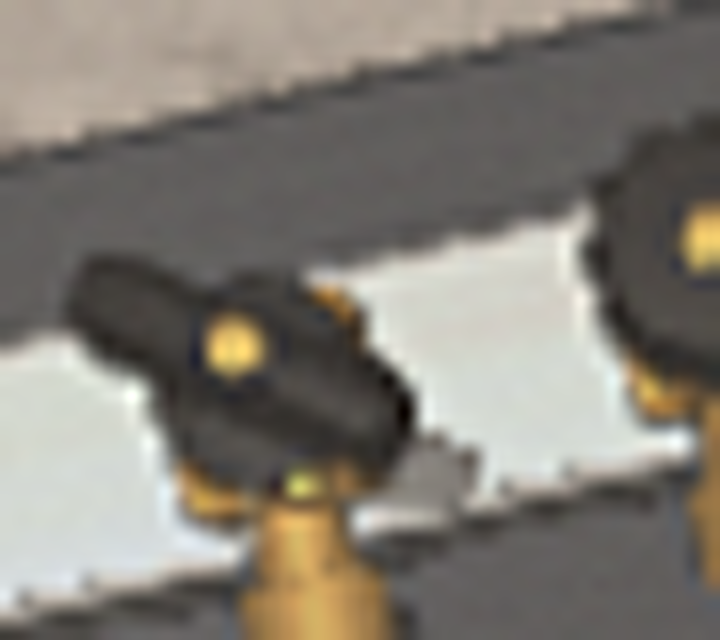

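The plunger is up again, with its head at (170,320) in the side crop as at the start. The tablet, scriber and ring clamp haven't moved, and the handle and collar mark are unchanged since the nip.

```bash
python3 -c "
from bench import bot
bot.sign_off()"
```

```text
the job is handed in; nothing more can be done
```

The valve is shut and nipped up, and the vent has been pressed and released. However, I nipped the collar further than the 10–15° asked, by my estimate about 18–19°. The job was handed in at about 27 s on the robot's clock, and no verdict was reported.

**Bar handle:** I gripped the blade and turned it clockwise from −39° to −114° in 3° steps. It met its seat at about −94° to −96°, where the wrist joint torque jumped from about 0 to 0.2 N m.

**Overshoot:** I had set the stop at 0.25 N m on the noisy wrist-torque reading. It never got that high, so the turn ran on to the end of the sweep instead of stopping at 10–15°. The collar does not turn back, so I left it there.
- **Collar angle:** joint torque put it between 18 and 20.9° past the seat. The yellow collar mark, in a blurry top view, suggested about 19°, having moved 3.6 mm as measured.
- **Against the limits:** that should be inside the 21° failure limit, but it is close to it and to the "under 20°" in the task.
- **A disagreement:** the mark appeared at a radius of about 11 mm rather than the 14 mm given, and off the pip's expected place. I would not rely on it alone.
- **No slip:** the blade's final angle matched the tool's.

**Vent:** I pressed it with the fingers shut, down to its hard stop at z = 84 mm (6 mm of travel). The force was about 12 N, held for more than 1 s. The last pictures show it up again.

**Everything else:** the other three valves looked unchanged in the last pictures. The ring clamp, tablet and scriber were where they started.

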